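Put the brake lathe's centring cones back on their storage posts

TASK

Clear the brake lathe's centring cones off the bench: stack the two bright cones on the slim post (blue foot) and the two black cones on the thick post (yellow foot), narrow ends up, with the larger cone of each pair at the bottom and the smaller one on top of it. Lower each cone down its post rather than letting it drop, and leave the bell cup, spacer ring, nut and grease tub where they are.

Things in the scene. Friction and masses are not known exactly. Their poses are not given: they have to be found in the camera images.
- bright_large: The larger of the two bright silvery steel centring cones. Axially round, standing on its wide end with the narrow end up. 46 mm tall in all: a base rim 8 mm high, a taper up to 24 mm, then a straight knurled nose from 24 to 46 mm, the part to grip. Base 72 mm across, nose 50 mm across, straight through bore 26 mm, about 550 g. Origin: centre of its underside, z up along the bore.
- bright_small: The smaller of the two bright silvery steel centring cones. Axially round, standing on its wide end with the narrow end up. 46 mm tall in all: a base rim 8 mm high, a taper up to 24 mm, then a straight knurled nose from 24 to 46 mm, the part to grip. Base 56 mm across, nose 40 mm across, straight through bore 26 mm, about 320 g. Origin: centre of its underside, z up along the bore.
- black_large: The larger of the two black steel centring cones. Axially round, standing on its wide end with the narrow end up. 46 mm tall in all: a base rim 8 mm high, a taper up to 24 mm, then a straight knurled nose from 24 to 46 mm, the part to grip. Base 94 mm across, nose 64 mm across, straight through bore 42 mm, about 800 g. Origin: centre of its underside, z up along the bore.
- black_small: The smaller of the two black steel centring cones. Axially round, standing on its wide end with the narrow end up. 46 mm tall in all: a base rim 8 mm high, a taper up to 24 mm, then a straight knurled nose from 24 to 46 mm, the part to grip. Base 76 mm across, nose 56 mm across, straight through bore 42 mm, about 500 g. Origin: centre of its underside, z up along the bore.
- slim_post: The slim storage post, fixed: a round blue foot plate 92 mm across and 12 mm thick, lying on the bench, with a bare aluminium rod 12 mm thick rising from its centre to 92 mm above the bench (the last 12 mm taper to a blunt point). The bright cones belong here; bore and rod leave 7 mm of play all round. Two cones stacked on the foot plate stand 104 mm above the bench. Origin: centre of the foot's underside, on the bench, z up along the rod.
- thick_post: The thick storage post, fixed: a round yellow foot plate 116 mm across and 12 mm thick, lying on the bench, with a bare aluminium rod 26 mm thick rising from its centre to 92 mm above the bench (the last 12 mm taper to a blunt point). The black cones belong here; bore and rod leave 8 mm of play all round. Two cones stacked on the foot plate stand 104 mm above the bench. Origin: centre of the foot's underside, on the bench, z up along the rod.
- bell_cup: Bell adapter of the lathe, to be left alone: a green round open cup, mouth up, 98 mm across and 36 mm tall, with a steel hub inside. Origin: centre of its underside, z up.
- spacer_ring: Arbor spacer, to be left alone: a flat copper-coloured ring, 66 mm outside, 42 mm inside, 20 mm tall. Origin: centre of its underside, z up.
- arbor_nut: Arbor nut, to be left alone: a brass hexagon nut, 42 mm across flats on a 60 mm round flange, 32 mm tall. Origin: centre of its underside, z up.
- grease_tub: Grease tub, to be left alone: a closed round red tub with a white lid, 72 mm across, 54 mm tall. Origin: centre of its underside, z up.

How it is judged:
By the outcome, as a careful person would: the job done as asked, in the order asked, and still so for the second after the job is handed in, with the robot touching nothing.
It also fails if it takes over 104 s, if anything falls off the work surface, if the arm or the gripper's body presses on something with over 40 N, if the wrist force passes 120 N, or if a joint passes its speed limit or range.

ROBOT

A 7-joint arm with a two-finger parallel gripper is mounted at the origin on the work surface. World frame = base frame: x ahead of the robot, y to its left, z up, the work surface at z = 0. Lengths are in m, angles in rad, forces in N, time in s.
With the tool pointing down it reaches from about 0.35 to 0.9 m from the base axis. Payload 19.9 kg.
Tool frame: the origin (TCP) lies between the finger pads; the fingertips stand 22 mm ahead of it and the grasp point (between the pads) lies 3 mm ahead of it; x points along the fingers, z is the direction in which the jaws open and shut, and the axes are right-handed (so a half turn about x gives the same grasp; the last joint's range is limited). The gripper opens to 94 mm and grips with 3 to 60 N. Pads are 16 mm wide; open, the fingers measure 119 mm over their backs; the gripper's body (75 mm by 177 mm) begins 78 mm behind the grasp point.
Start: joints at [-1.383, 0.417, -0.01, 1.614, 0.005, 1.111, -0.053], TCP at [0.142, 0.609, 0.227] pointing down, gripper open.
Joint ranges: [-2.81, 2.81], [-0.39, 2.02], [-1.27, 1.25], [0.06, 2.57], [-1.19, 4.33], [0.19, 2], [-2.82, 2.82]. Speed limits (rad/s): [1.89, 1.89, 2.39, 2.39, 3.01, 3.01, 3.01].

INTERFACE

Orientations are given as [roll, pitch, yaw] about the fixed x, y, z axes, in that order (R = Rz(yaw) Ry(pitch) Rx(roll)).
In Python, from workcell import env gives the robot as it stands. The module is installed in compiled form; this text tells all that it offers. Calls block until the motion is done:
- env.reach(position, orientation): joint-space move of the TCP to a pose.
- env.movel(position, rotation=None, feed=0.15, stop_force=None): straight line of the TCP; rotation=None keeps the orientation; feed is the mean speed in m/s. With stop_force (N) it stops when the force on the tool has changed by that much, and returns True; else False.
- env.goto_joints(angles): joint-space move.
- env.ungrasp() and env.grasp(effort=None): open the fingers fully, or close them until they stop; effort is the grip in N (None keeps the last).
- env.pause(seconds).
- env.inverse_kinematics(position, orientation): joint angles nearest the present ones, or None.
- env.observe(): the state.
- env.capture(name): name is "scene" or "top"; returns the picture (480x640x3 uint8, red, green, blue); there is no depth.
- env.calibration(name): a dict with "K" (3x3 intrinsics, pixels), "cam_to_world" (4x4, takes a point from camera to world coordinates). Camera axes: x right, y up, looking along -z (the intrinsics and any distortion apply to the point x, -y, -z); pixel columns grow to the right and rows downward; lengths in m; the calibration is good to about 2 mm. A picture is of the moment at which its call begins. calibration takes no time and is no camera call.
A pose or a line that the arm cannot do raises env.IKError and nothing moves.
- env.hand_in(): hands the job in, once; it reports no verdict.
Trained networks look in the newest picture that a camera, given by its name, has taken for a name from the list of things; names that differ only in an ending like _2 or _b are one class to them, and where a whole thing is asked for, a point or a joint stands for the part that bears it (a point fixed in the world has none). Each returns a list of dicts, best first, with "confidence" (0 to 1); they miss things now and then, are a little off and sometimes report something else, mostly with a low value. They report only what shows in the picture. A call takes as long as a camera call.
- env.search_frame(camera, label): "at" ([x, y, z] in m, in world coordinates, good to about 4 mm: the middle of the surface that is visible of it).
- env.regions_of(camera, label): "pixels" (480x640 bool, what is visible of it).
The state is a dict: "time_s": time; "qpos": joint angles; "joint_velocities": joint speeds; "joint_efforts": joint torques, N m; "ee_pos": TCP position; "eef_rot": TCP orientation; "force": force on the tool from outside, world axes, zero at the start; "wrist_torque": the same for the moment, N m; "width": finger opening in m.
Only numpy, scipy, OpenCV 4.12 (cv2) and the standard library are available. Lean on these libraries where they do the work, as an engineer would, in place of code of your own. Each camera call takes 0.05 s, during which the arm holds its last target.

## Working session

There is one attempt and no reset: what is moved stays moved. The work goes in short steps, each a Python script; the robot and the scene stay as the last script left them, time stands still between calls to the robot, and variables do not carry over. Pictures are saved under pics/ and viewed, and the job is handed in when it is done.

```bash
mkdir -p pics
python3 - <<'E'
from workcell import env
import cv2
for n in ("scene","top"):
    im=env.capture(n); cv2.imwrite(f"pics/{n}0.png",im[:,:,::-1])
    c=env.calibration(n); print(n,c)
o=env.observe(); print(o)
for l in "bright_large bright_small black_large black_small slim_post thick_post bell_cup spacer_ring arbor_nut grease_tub".split():
    for n in ("top","scene"):
        print(l,n,[(r['at'],r['confidence']) for r in env.search_frame(n,l)][:3])
E
```

```text
scene {'K': array([[558.70532879,   0.        , 309.38529487],
       [  0.        , 558.70532879, 248.64473254],
       [  0.        ,   0.        ,   1.        ]]), 'cam_to_world': array([[ 0.50380509, -0.67681656,  0.53674927,  1.08037165],
       [ 0.86364866,  0.3823835 , -0.328472  , -0.3351323 ],
       [ 0.01707122,  0.62904865,  0.77717847,  0.84791019],
       [ 0.        ,  0.        ,  0.        ,  1.        ]])}
top {'K': array([[556.7402116 ,   0.        , 311.79843174],
       [  0.        , 556.7402116 , 238.88154291],
       [  0.        ,   0.        ,   1.        ]]), 'cam_to_world': array([[ 1.36660927e-02,  9.98104203e-01, -6.00103182e-02,
         4.60593330e-01],
       [-9.99890932e-01,  1.39773716e-02,  4.77036531e-03,
        -8.27221039e-05],
       [ 5.60010818e-03,  5.99385808e-02,  9.98186358e-01,
         1.27285995e+00],
       [ 0.00000000e+00,  0.00000000e+00,  0.00000000e+00,
         1.00000000e+00]])}
{'time_s': 0.1, 'qpos': array([-1.38350257,  0.41795196, -0.01031502,  1.61409035,  0.00472559,
        1.11072147, -0.05298824]), 'joint_velocities
[... 1015 characters left out ...]
st top [([0.5717, 0.1429, 0.0116], 0.62)]
slim_post scene []
thick_post top [([0.4563, 0.3315, 0.0171], 0.96)]
thick_post scene [([0.4603, 0.3244, 0.0098], 0.95), ([0.449, 0.155, 0.0246], 0.75), ([0.6193, 0.2952, 0.0595], 0.45)]
bell_cup top [([0.6168, -0.3094, 0.0184], 0.81)]
bell_cup scene [([0.6069, -0.3087, 0.0189], 0.88)]
spacer_ring top [([0.5835, -0.1612, 0.0193], 0.74)]
spacer_ring scene [([0.5909, -0.1591, 0.0202], 0.75), ([0.4988, -0.022, 0.0253], 0.49), ([0.6184, 0.2981, 0.0567], 0.34)]
arbor_nut top [([0.4441, 0.1598, 0.0348], 0.8)]
arbor_nut scene [([0.4514, 0.1548, 0.024], 0.72)]
grease_tub top [([0.6073, 0.3132, 0.0506], 0.67)]
grease_tub scene [([0.6199, 0.2963, 0.06], 0.58)]
```

View pics/top0.png

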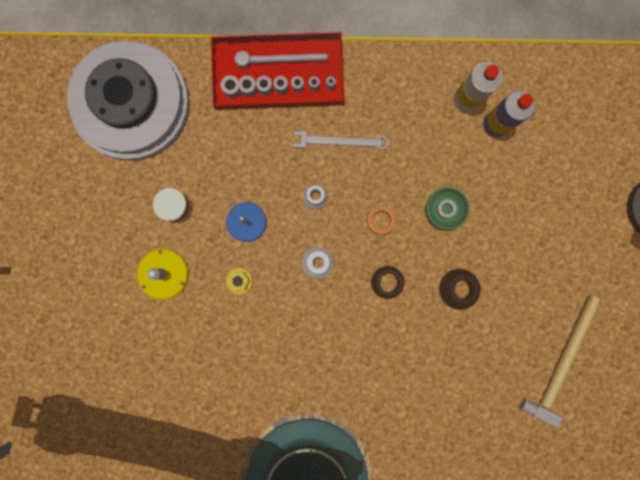

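View pics/scene0.png

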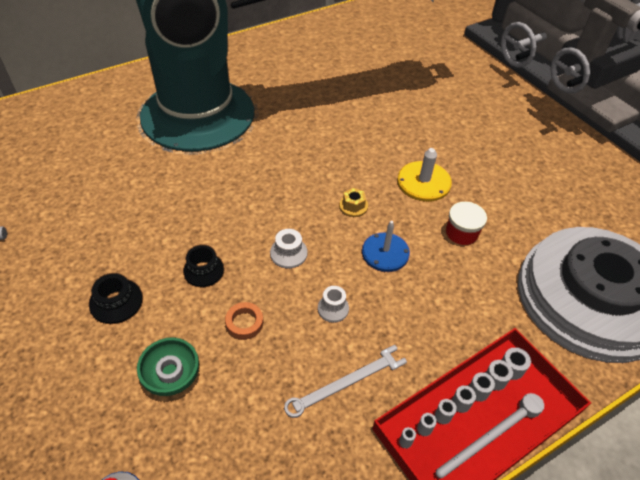

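The top view shows the bright cones at (318,263) large and (316,196) small, and the black cones at (388,282) small and (460,289) large. The blue post is at (246,222) and the yellow post at (162,274). The scene view agrees. Next I fit silhouettes in both cameras.

```bash
cat > h.py <<'E'
from workcell import env
import numpy as np, cv2
from scipy.optimize import minimize
P=dict(bright_large=[(0,.036),(.008,.036),(.024,.025),(.046,.025)],bright_small=[(0,.028),(.008,.028),(.024,.02),(.046,.02)],
black_large=[(0,.047),(.008,.047),(.024,.032),(.046,.032)],black_small=[(0,.038),(.008,.038),(.024,.028),(.046,.028)])
PARTS={k:[v] for k,v in P.items()}
PARTS['slim_post']=[[(0,.046),(.012,.046)],[(.012,.006),(.08,.006),(.092,.003)]]
PARTS['thick_post']=[[(0,.058),(.012,.058)],[(.012,.013),(.08,.013),(.092,.007)]]
def proj(cam,X):
    c=env.calibration(cam); M=np.linalg.inv(c['cam_to_world']); p=X@M[:3,:3].T+M[:3,3]
    q=np.c_[p[:,0],-p[:,1],-p[:,2]]@c['K'].T; return q[:,:2]/q[:,2:]
A=np.linspace(0,2*np.pi,60,endpoint=False)
def sil(cam,parts,x,y,z0=0,S=4,box=None):
    x0,y0,w,h=box; m=np.zeros((h*S,w*S),np.uint8)
    for part in parts:
        X=np.concatenate([np.c_[x+r*np.cos(A),y+r*np.sin(A),np.full(60,z+z0)] for z,r in part])
        uv=(proj(cam,X)+.5-[x0,y0])*S-.5
        hull=cv2.convexHull(uv.astype(np.float32))
        cv2.fillConvexPoly(m,np.round(hull*16).astype(np.int32),255,shift=4)
    return cv2.resize(m,(w,h),interpolation=cv2.INTER_AREA)/255.
def fit(cams,label,z0=0,g=None):
    ms={}
    for c in cams:
        r=env.regions_of(c,label)
        if not r: continue
        # choose closest to guess if given
        best=r[0]
        if g is not None:
            u=proj(c,np.array([[g[0],g[1],z0+.02]]))[0]
            def d(q): ys,xs=np.nonzero(q['pixels']); return np.hypot(xs.mean()-u[0],ys.mean()-u[1])
            best=min(r,key=d)
            if d(best)>15: continue
        m=best['pixels'].astype(np.uint8); 
        cn,_=cv2.findContours(m,cv2.RETR_EXTERNAL,cv2.CHAIN_APPROX_NONE); cv2.drawContours(m,cn,-1,1,-1)
        ms[c]=m
    out={}
    for name,cs in [(c,[c]) for c in ms]+[('both',list(ms))]:
        bx={}
        for c in cs:
            u=proj(c,np.array([[g[0],g[1],z0+.03]]))[0].astype(int); bx[c]=(u[0]-60,u[1]-60,120,120)
        def cost(p):
            t=0
            for c in cs:
                x0,y0,w,h=bx[c]; s=sil(c,PARTS[label],p[0],p[1],z0,box=bx[c]); m=np.pad(ms[c],150)[y0+150:y0+270,x0+150:x0+270]
                t+=1-np.minimum(s,m).sum()/np.maximum(s,m).sum()
            return t/len(cs)
        r=minimize(cost,g,method='Nelder-Mead',options=dict(initial_simplex=[g,[g[0]+.008,g[1]],[g[0],g[1]+.008]],xatol=2e-4,fatol=1e-4))
        out[name]=(r.x.round(4),round(r.fun,3))
    return out
E
python3 - <<'E'
from h import *
env.capture('top');env.capture('scene')
G=dict(bright_large=(.49,-.018),bright_small=(.635,-.012),black_large=(.436,-.334),black_small=(.448,-.172),slim_post=(.57,.143),thick_post=(.456,.33))
for k,g in G.items(): print(k,fit(['top','scene'],k,g=list(g)))
for k,g in G.items():
  if 'post' in k: z=.059
  else: z=.0475
  for r in (0,np.pi/2,-np.pi/2,np.pi):
    q=env.inverse_kinematics([g[0],g[1],z],[r,np.pi/2,0]); print(k,round(r,2),None if q is None else np.round(q,2))
E
```

```text
bright_large {'top': (array([ 0.4838, -0.0195]), np.float64(0.077)), 'scene': (array([ 0.485 , -0.0182]), np.float64(0.041)), 'both': (array([ 0.4846, -0.0184]), np.float64(0.066))}
bright_small {'top': (array([ 0.6343, -0.0112]), np.float64(0.051)), 'scene': (array([ 0.6352, -0.0107]), np.float64(0.039)), 'both': (array([ 0.6349, -0.011 ]), np.float64(0.05))}
black_large {'top': (array([ 0.4286, -0.3432]), np.float64(0.051)), 'scene': (array([ 0.4294, -0.3411]), np.float64(0.029)), 'both': (array([ 0.4289, -0.342 ]), np.float64(0.048))}
black_small {'top': (array([ 0.4428, -0.1788]), np.float64(0.088)), 'scene': (array([ 0.4428, -0.1766]), np.float64(0.069)), 'both': (array([ 0.4431, -0.1778]), np.float64(0.083))}
slim_post {'scene': (array([0.5772, 0.1459]), np.float64(0.08)), 'both': (array([0.5772, 0.1459]), np.float64(0.08))}
thick_post {'top': (array([0.4544, 0.3327]), np.float64(0.035)), 'scene': (array([0.4554, 0.3331]), np.float64(0.039)), 'both': (array([0.455 , 0.3332]), np.float64(0.038))}
bright_large 0 [-0.59  0.55  0.69  2.09 -0.55  0.69  0.47]
bright_large 1.57 [-0.75
[... 664 characters left out ...]
 [-0.26  0.53  0.68  2.12 -0.54  0.67  0.79]
black_small 1.57 [-0.2   0.51  0.61  2.12 -0.48  0.65 -0.83]
black_small -1.57 [-0.26  0.53  0.68  2.12 -0.54  0.67  2.36]
black_small 3.14 [-0.53  0.74  1.08  2.12 -0.91  0.85 -2.02]
slim_post 0 [-0.73  0.63  0.57  1.85 -0.47  0.8   0.09]
slim_post 1.57 [-0.75  0.64  0.61  1.85 -0.49  0.81 -1.46]
slim_post -1.57 [-0.5   0.57  0.26  1.84 -0.21  0.76  1.44]
slim_post 3.14 [-0.25  0.56 -0.07  1.83  0.05  0.75  2.8 ]
thick_post 0 [-0.97  0.55  0.37  1.9  -0.28  0.73 -0.44]
thick_post 1.57 [-1.14  0.6   0.59  1.91 -0.47  0.77 -1.85]
thick_post -1.57 [-0.76  0.53  0.09  1.9  -0.07  0.72  0.95]
thick_post 3.14 [-0.53  0.53 -0.19  1.89  0.15  0.73  2.34]
```

Run:
```python
from h import *
real=env.regions_of
ims={c:env.capture(c) for c in('top','scene')}
def blue(c,l):
    im=ims[c].astype(int); m=(im[...,2]>im[...,0]+40)&(im[...,2]>im[...,1]+25)
    n,lab,st,_=cv2.connectedComponentsWithStats(m.astype(np.uint8)); 
    return [dict(pixels=lab==i) for i in range(1,n) if st[i,4]>300]
env_regions=blue
PARTS['slim_post']=[[(0,.046),(.012,.046)]]
import h
class E2:
    def __getattr__(s,a): return blue if a=='regions_of' else getattr(env,a)
h.env=E2()
print(fit(['top','scene'],'slim_post',g=[.575,.144]))
h.env=env
PARTS['slim_post']=[[(0,.046),(.012,.046)],[(.012,.006),(.08,.006),(.092,.003)]]
print(fit(['top'],'slim_post',g=[.575,.144]))
# rod overlay
out=[]
for c,(x,y) in(('top',(.5772,.1459)),('scene',(.5772,.1459))):
    u=proj(c,np.array([[x,y,.05]]))[0].astype(int); im=ims[c][:,:,::-1]
    crop=cv2.resize(im[u[1]-35:u[1]+35,u[0]-35:u[0]+35],None,fx=5,fy=5,interpolation=cv2.INTER_CUBIC)
    for z in(.012,.05,.092):
        v=proj(c,np.array([[x,y,z]]))[0]; v=(v-u+35+.5)*5; cv2.circle(crop,tuple(int(a) for a in v),3,(0,0,255),-1)
    for z,r in((.012,.046),):
        v=(proj(c,np.c_[x+r*np.cos(A),y+r*np.sin(A),0*A+z])-u+35.5)*5; cv2.polylines(crop,[v.astype(np.int32)],True,(0,255,0),1)
    out.append(crop)
cv2.imwrite('pics/slim.png',np.hstack(out))
```

```text
{'top': (array([0.5737, 0.1432]), np.float64(0.153)), 'scene': (array([0.5744, 0.1473]), np.float64(0.188)), 'both': (array([0.5752, 0.1461]), np.float64(0.171))}
{'top': (array([0.5744, 0.1453]), np.float64(0.031)), 'both': (array([0.5744, 0.1453]), np.float64(0.031))}
```

View pics/slim.png

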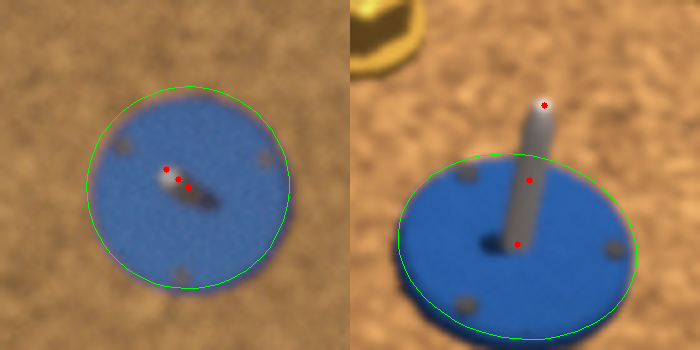

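In the left crop the overlay sits about 3 mm high in x. In the right crop the rod tip and foot match. I take the slim post at (0.5758, 0.1456) and start with bright_large.

```bash
cat >> h.py <<'E'
R0=[0,np.pi/2,0]; GZ=.048
def pick(x,y,eff=45):
    env.reach([x,y,.2],R0); env.movel([x,y,.09],feed=.2); 
    hit=env.movel([x,y,GZ],feed=.1,stop_force=10); o=env.observe(); print('down',hit,o['ee_pos'].round(4))
    env.grasp(eff); o=env.observe(); print('width',o['width'].round(4),o['ee_pos'].round(4))
    env.movel([x,y,.215],feed=.2); o=env.observe(); print('lifted w',o['width'].round(4),'F',o['force'].round(1),'t',round(o['time_s'],1))
E
python3 - <<'E'
from h import *
pick(.4846,-.0186)
env.movel([.5758,.1456,.215],feed=.25)
o=env.observe();print(o['ee_pos'].round(4),o['eef_rot'],o['time_s'])
for c in('top','scene'): cv2.imwrite(f'pics/{c}1.png',env.capture(c)[:,:,::-1])
E
```

```text
down False [ 0.4848 -0.0187  0.0484]Traceback (most recent call last):
  File "<stdin>", line 2, in <module>
  File "h.py", line 54, in pick
    env.grasp(eff); o=env.observe(); print('width',o['width'].round(4),o['ee_pos'].round(4))
                                                   ^^^^^^^^^^^^^^^^
AttributeError: 'float' object has no attribute 'round'
```

```bash
sed -i "s/o\['width'\].round(4)/round(o['width'],4)/g" h.py
python3 - <<'E'
from h import *
o=env.observe(); print('width',round(o['width'],4),o['ee_pos'].round(4),o['time_s'])
env.movel([.4846,-.0186,.215],feed=.2); o=env.observe(); print('lifted w',round(o['width'],4),'F',o['force'].round(1))
env.movel([.5758,.1456,.215],feed=.25)
o=env.observe();print(o['ee_pos'].round(4),o['time_s'])
for c in('top','scene'): cv2.imwrite(f'pics/{c}1.png',env.capture(c)[:,:,::-1])
E
```

```text
width 0.0497 [ 0.4847 -0.0186  0.048 ] 6.5167
lifted w 0.0498 F [-0.5  0.7 -5.7]
[0.5754 0.1447 0.2144] 8.4
```

View pics/scene1.png

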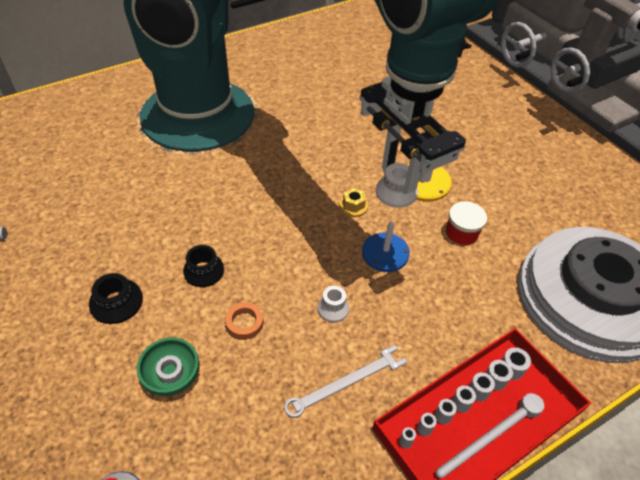

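View pics/top1.png

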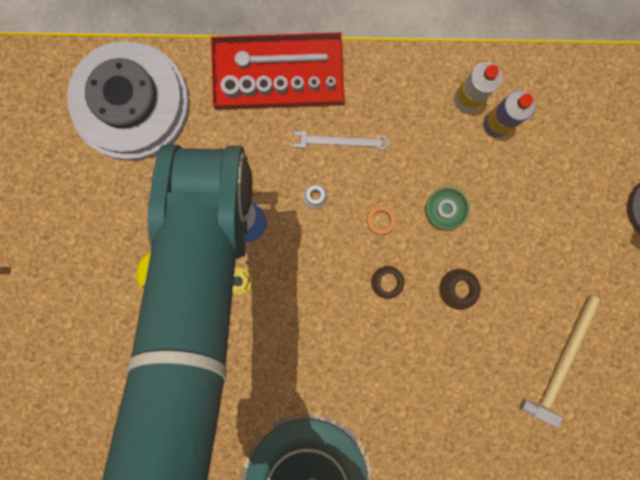

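The scene picture shows the cone upright in the jaws at (398,188). The rod tip is at about (390,226). I overlay the expected outline to check that the cone is centred in the hand.

```bash
cat >> h.py <<'E'
def overlay(name,label,x,y,z0,post=None,cam='scene'):
    im=env.capture(cam)[:,:,::-1]; u=proj(cam,np.array([[x,y,z0+.02]]))[0].astype(int); s=8; hw=45
    crop=cv2.resize(im[u[1]-hw:u[1]+hw,u[0]-hw:u[0]+hw],None,fx=s,fy=s,interpolation=cv2.INTER_CUBIC)
    h,w=crop.shape[:2]
    T=lambda X:((proj(cam,X)-u+hw+.5)*s).astype(np.int32)
    for z,r in PARTS[label][0]+[(.046,.013 if 'bright' in label else .021)]:
        cv2.polylines(crop,[T(np.c_[x+r*np.cos(A),y+r*np.sin(A),0*A+z+z0])],True,(0,255,0),1)
    if post is not None:
        for z in(.012,.092): cv2.circle(crop,tuple(int(a) for a in T(np.array([[*post,z]]))[0]),4,(0,0,255),-1)
    cv2.imwrite(name,cv2.resize(crop,(600,600)))
E
python3 - <<'E'
from h import *
o=env.observe();p=o['ee_pos']
overlay('pics/ov1.png','bright_large',p[0],p[1],p[2]-GZ,(.5758,.1456))
E
```

```text
(no output)
```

View pics/ov1.png

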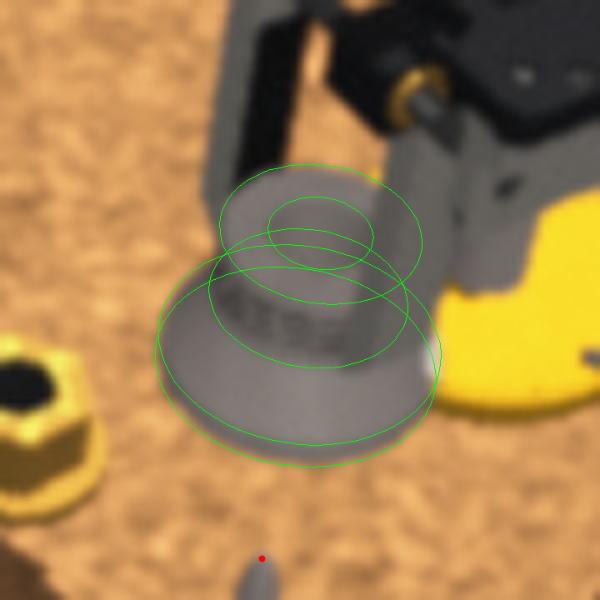

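The outline fits the held cone within about 1 mm, so I lower it.

```bash
cat >> h.py <<'E'
def place(x,y,zb):
    "zb: resting height of cone underside"
    env.movel([x,y,.215],feed=.25); env.movel([x,y,.155],feed=.2)
    hit=env.movel([x,y,GZ+zb+.012],feed=.08,stop_force=12); o=env.observe(); print('lower',hit,o['ee_pos'].round(4),o['force'].round(1))
    if hit: return False
    hit=env.movel([x,y,GZ+zb-.003],feed=.03,stop_force=5); o=env.observe(); print('land',hit,o['ee_pos'].round(4),o['force'].round(1),'t',round(o['time_s'],1))
    if not hit or abs(o['ee_pos'][2]-GZ-zb)>.004: print('UNEXPECTED, not released'); return False
    env.ungrasp(); env.movel([x,y,.22],feed=.2); o=env.observe(); print('t',round(o['time_s'],1)); return True
E
python3 - <<'E'
from h import *
place(.5758,.1456,.012)
E
```

```text
lower False [0.5761 0.1456 0.0725] [ 0.4  0.3 -4.6]
land True [0.5759 0.1456 0.0592] [ 1.8 -0.  -0. ] t 10.9
t 12.7
```

Run:
```python
from h import *
pick(.6348,-.011)
overlay('pics/ov2.png','bright_large',.5758,.1456,.012)
env.movel([.5758,.1456,.215],feed=.25);env.movel([.5758,.1456,.18],feed=.2)
p=env.observe()['ee_pos'];overlay('pics/ov3.png','bright_small',p[0],p[1],p[2]-GZ,(.5758,.1456))
print(env.observe()['time_s'])
a=cv2.imread('pics/ov2.png');b=cv2.imread('pics/ov3.png');cv2.imwrite('pics/ov23.png',cv2.resize(np.hstack([a,b]),(800,400)))
```

```text
down False [ 0.6347 -0.0112  0.0477]
width 0.04 [ 0.6349 -0.011   0.0481]
lifted w 0.0398 F [ 0.4 -1.  -4. ] t 16.5
17.7583
```

View pics/ov23.png

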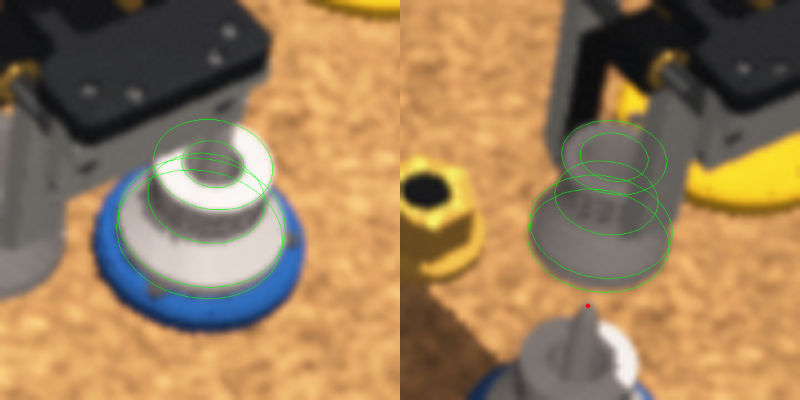

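Left crop: bright_large sits on the blue foot inside its predicted outline, centred on the rod. Right crop: bright_small is centred in the hand above it. Next I place it and pick black_large.

Run:
```python
from h import *
if place(.5758,.1456,.058):
    pick(.429,-.342,60)
    for c in('top','scene'): cv2.imwrite(f'pics/{c}4.png',env.capture(c)[:,:,::-1])
    p=env.observe()['ee_pos'];overlay('pics/ov4.png','black_large',p[0],p[1],p[2]-GZ)
    overlay('pics/ov5.png','bright_small',.5758,.1456,.058)
    a=cv2.imread('pics/ov4.png');b=cv2.imread('pics/ov5.png');cv2.imwrite('pics/ov45.png',cv2.resize(np.hstack([a,b]),(800,400)))
```

```text
lower False [0.5759 0.1454 0.118 ] [ 0.4  0.6 -3. ]
land True [0.5758 0.1457 0.1054] [0.5 1.3 0.2] t 19.5
t 21.2
down False [ 0.4288 -0.3422  0.0481]
width 0.0619 [ 0.4292 -0.342   0.0482]
lifted w 0.0622 F [-0.2  0.3 -7.7] t 25.9
```

View pics/ov45.png

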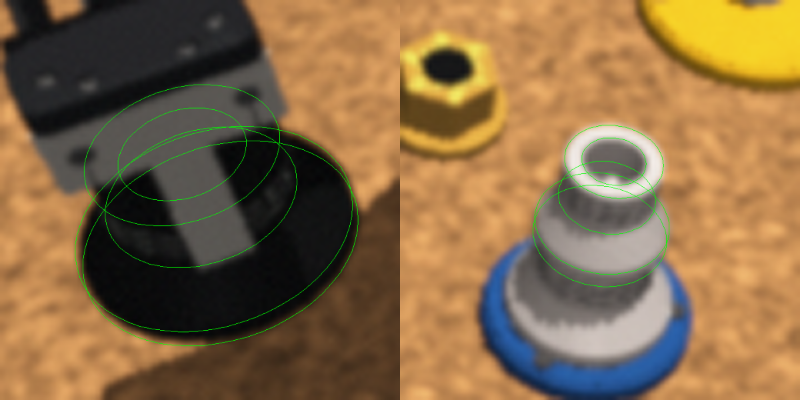

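Left crop: the held black_large matches its predicted outline within about 2 mm. The opening reads 62 mm against a 64 mm nose, so I check again at the post. Right crop: the bright stack stands upright and complete. Next I move over to the thick post.

Run:
```python
from h import *
env.movel([.455,.3331,.215],feed=.25);env.movel([.455,.3331,.17],feed=.2)
o=env.observe();p=o['ee_pos'];overlay('pics/ov6.png','black_large',p[0],p[1],p[2]-GZ,(.455,.3331));print(p,o['time_s'],o['width'])
```

```text
[0.45513418 0.33260616 0.170236  ] 29.3667 0.06164154987108837
```

View pics/ov6.png

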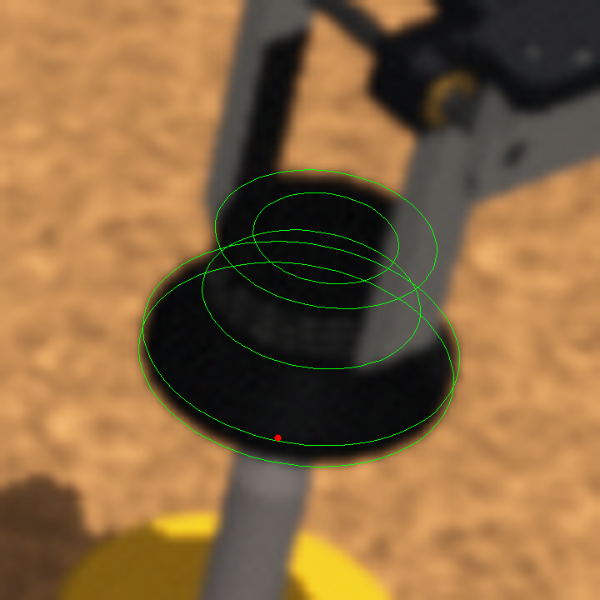

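The outline matches the cone, which is level and centred, so I lower it and pick black_small.

Run:
```python
from h import *
if place(.455,.3331,.012):
    pick(.443,-.1778,50)
    overlay('pics/ov7.png','black_large',.455,.3331,.012)
    env.movel([.455,.3331,.215],feed=.25);env.movel([.455,.3331,.18],feed=.2)
    o=env.observe();p=o['ee_pos'];overlay('pics/ov8.png','black_small',p[0],p[1],p[2]-GZ,(.455,.3331));print(p,o['time_s'],o['width'])
    a=cv2.imread('pics/ov7.png');b=cv2.imread('pics/ov8.png');cv2.imwrite('pics/ov78.png',cv2.resize(np.hstack([a,b]),(800,400)))
```

```text
lower False [0.4553 0.3333 0.0725] [ 0.3  0.6 -5.8]
land True [0.4549 0.3331 0.0594] [ 1.9  1.2 -2.4] t 31.8
t 33.5
down False [ 0.4432 -0.178   0.0485]
width 0.0553 [ 0.4431 -0.1778  0.0481]
lifted w 0.0554 F [-0.7 -0.3 -5. ] t 38.2
[0.45492687 0.33241997 0.18003613] 40.8167 0.05564430714060915
```

View pics/ov78.png

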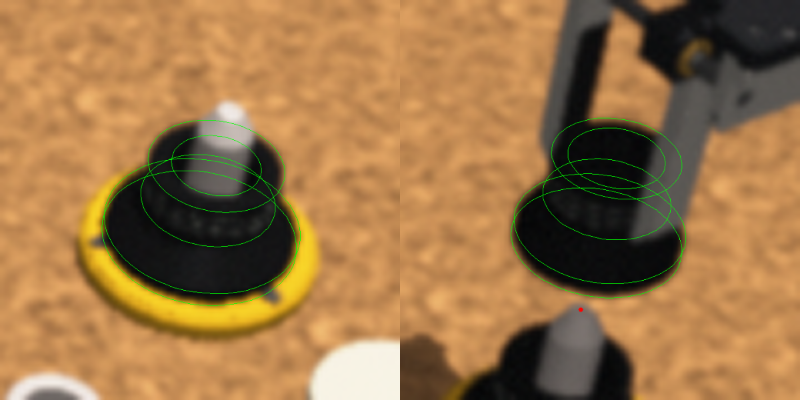

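Both crops match their outlines: black_large is seated on the yellow foot and black_small is centred in the hand above it. I place the last cone.

Run:
```python
from h import *
if place(.455,.3331,.058):
    env.reach([.42,0,.35],R0)
    for c in('top','scene'): cv2.imwrite(f'pics/{c}9.png',env.capture(c)[:,:,::-1])
    for l in('bell_cup','spacer_ring','arbor_nut','grease_tub'): print(l,[(r['at'],r['confidence']) for r in env.search_frame('scene',l)][:1])
    overlay('pics/ov9.png','black_small',.455,.3331,.058)
    overlay('pics/ov10.png','bright_small',.5758,.1456,.058)
    a=cv2.imread('pics/ov9.png');b=cv2.imread('pics/ov10.png');cv2.imwrite('pics/ov90.png',cv2.resize(np.hstack([a,b]),(800,400)))
    print(env.observe()['time_s'])
```

```text
lower False [0.4552 0.3329 0.118 ] [ 0.1  0.7 -4.7]
land True [0.455  0.3332 0.1055] [ 1.3  1.6 -1.6] t 42.7
t 44.1
bell_cup [([0.6039, -0.3094, 0.0205], 0.58)]
spacer_ring [([0.5909, -0.1596, 0.0202], 0.64)]
arbor_nut [([0.4476, 0.1539, 0.0239], 0.95)]
grease_tub []
45.9
```

View pics/scene9.png

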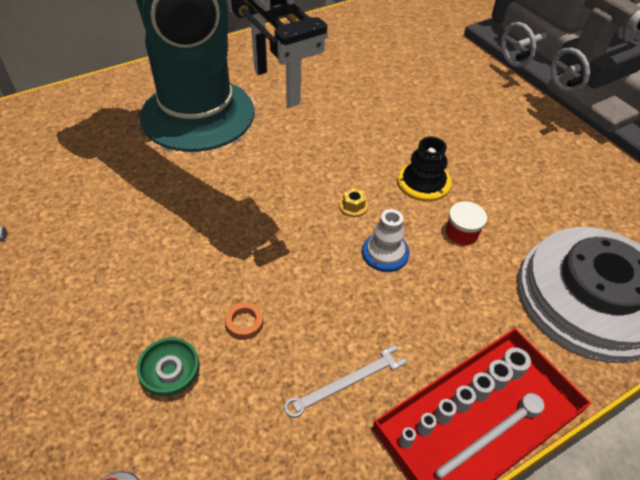

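View pics/ov90.png

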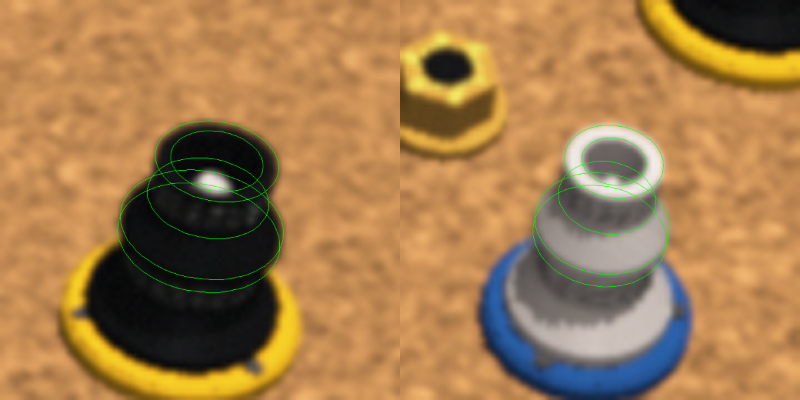

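Both stacks stand upright, at (428,165) black and (387,240) bright. The nut (353,202), tub (466,222), ring (244,320) and cup (168,367) appear at the same pixels as at the start.

```bash
python3 -c "
from workcell import env
env.hand_in()"
```

```text
the job is handed in; nothing more can be done
```

All four cones are on their posts, narrow ends up: the bright pair on the slim post and the black pair on the thick post. The larger cone is at the bottom of each. I placed them bright large, bright small, black large, black small. Each was lowered until it touched (within about 1.5 mm of its expected resting height) and only then released. The job was handed in at about 46 s.

**Final checks:** The last scene picture shows both stacks upright and matching their predicted outlines, with the gripper clear. The bell cup, spacer ring, nut and grease tub look unmoved in that picture.

**Disagreements, none of which affected the result:**
- **Slim post:** the two cameras differed by about 3 mm on its position, so I used a value between them, well within the 7 mm of play.
- **Black large nose:** the gripper opening read about 62 mm on the 64 mm nose. The camera outline showed the cone centred and level.
- **Grease tub:** the last network search missed it, so I confirmed its position by eye only.

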